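# Lamp check of a jade bangle

### The job

Take the green jade bangle out of the slotted rest and hang it over the bar of the lamp stand, so that the bar carries it by itself. Then press the red lamp key on the grey control box down with the fingers until its top is flush with the rim of the yellow collar, and keep it there: the program finishes while the robot is still holding the key at that depth. Leave the other bangles, the loupe and the jar alone.

Things in the scene. Friction and masses are not known exactly. Their poses are not given: they have to be found in the camera images.
- jade_bangle: Green jade bangle, a closed ring of round section: outer diameter 79, inner 59, section 10 mm; about 60 g. Origin: centre of the ring; its x axis is the ring's axis. It starts upright in one of three slots (which one varies) of a low rest, 22 mm deep in it, its top 87 mm above the counter. The three bangles stand 70 mm apart along their rings' axis.
- bangle_rest: Fixed rest of dark wood and cream blocks with three slots for bangles, 230 mm along its x (the row), 90 mm along its y, 30 mm high. Origin at the centre of its underside.
- black_bangle: Black bangle of the same size and axes, in another slot of the rest. To be left where it is.
- amber_bangle: Amber-orange bangle of the same size and axes, in another slot of the rest. To be left where it is.
- lamp_stand: Fixed lamp stand, origin under the centre of its black base (x 150, y 170, z 12 mm). A 20 mm brass post, 160 mm high, at x 10, y -75 mm carries a level 12 mm bar along the stand's y, centre line 150 mm above the counter. Its +y end (y 65) is free with an 18 mm disc. A grey lamp trough stands at x -75 to -30, up to 60 mm high. A hung bangle's centre rests 23 mm below the bar's.
- bar_mid (a point): Point on the bar's centre line, 60 mm from its free end and 70 mm from the post's surface: a good place to hang the bangle. Its y axis runs along the bar towards the free end.
- bar_end (a point): Centre of the bar's free end.
- control_box: Fixed grey control box, 110 x 100 x 45 mm high, origin at the centre of its underside. On its top, at the centre, stands a yellow collar (outer diameter 62, inner 54 mm) whose rim is 58 mm above the work surface; inside it is the red key.
- key_top (a point): Centre of the top face of the red round key (cap diameter 46 mm); moves with the key. 67 mm above the work surface when not pressed, 58 mm (flush with the collar's rim) at half travel.
- lamp_key (a joint): How far the red key is pressed straight down: 0 = up, 0.009 m = flush with the collar's rim, 0.018 m = bottomed. A spring pushes it back: about 2.5 N to start it, 4.8 N when flush, 7 N at the bottom.
- loupe: Dark steel loupe (36 mm diameter, 22 mm high, with a black swivel cover) lying on the counter, origin under the centre of the round part. Bystander.
- polish_jar: White jar with a blue cap, 52 mm diameter, 60 mm high, origin under its centre. Bystander.
Things that resemble listed ones, but are neither listed nor needed, are in the scene too. Leave any blue or purple look-alike of the lamp_stand alone.

How it is judged:
On the way, in this order (a step that is already met when the one before it is completed fails the run):
1. the jade bangle hangs on the bar, let go by the robot (x of jade_bangle in the frame of lamp_stand between -0.012 and 0.032 m and y of jade_bangle in the frame of lamp_stand between -0.055 and 0.055 m and z of jade_bangle in the frame of lamp_stand between 0.116 and 0.138 m and contact force between jade_bangle and lamp_stand above 0.1 N and contact force between jade_bangle and the arm below 0.05 N and contact force between jade_bangle and the fingers below 0.05 N), for 0.3 s.
2. the lamp key is held flush with the collar by the fingers for a second, the bangle still hanging (all of step 1 and value of joint lamp_key between 0.006 and 0.012 m and contact force between the fingers and control_box above 1.5 N), for 1 s.
At the end, for the whole second after the job is handed in: The jade bangle hangs at rest on the bar with the bar through it, between the post and the free end, not touched by the robot, and the fingers still hold the lamp key pressed 9 mm (plus or minus 3 mm), flush with the collar's rim (all of step 2 and linear speed of jade_bangle below 0.03 m/s); the arm keeps its last pose, push and grip.
It fails at once if another bangle is moved by more than 20 mm (distance of any of black_bangle, amber_bangle from where it was at the start of the episode above 0.02 m).
It fails at once if the loupe or the jar is moved by more than 30 mm (distance of any of loupe, polish_jar from where it was at the start of the episode above 0.03 m).
It also fails if it takes over 54 s, if anything falls off the work surface, if the arm or the gripper's body presses on something with over 40 N, if the wrist force passes 120 N, or if a joint passes its speed limit or range.

### The arm

A 6-joint arm with a two-finger parallel gripper is mounted at the origin on the work surface. World frame = base frame: x ahead of the robot, y to its left, z up, the work surface at z = 0. Lengths are in m, angles in rad, forces in N, time in s.
With the tool pointing down it reaches from about 0.25 to 0.775 m from the base axis. Payload 4 kg.
Tool frame: the origin (TCP) lies midway between the tips of the shut fingers; the grasp point (between the pads) lies 19 mm behind it; z points along the fingers, y is the line along which they close (so a half turn about z gives the same grasp; the last joint's range is limited). The gripper opens to 94 mm and grips with 3 to 60 N. Pads are 16 mm wide; open, the fingers measure 119 mm over their backs; the gripper's body (75 mm by 177 mm) begins 78 mm behind the grasp point.
Start: joints at [-1.417, 0.087, 1.371, -0, 1.684, -0.103], TCP at [0.14, -0.532, 0.206] pointing down, gripper open.
Joint ranges: [-3.1, 3.1], [-0.76, 2.03], [0.27, 2.55], [-1.08, 4.22], [0.17, 2.65], [-2.57, 2.57]. Speed limits (rad/s): [2.79, 2.79, 3.14, 3.14, 3.14, 3.14].

### API

Orientations are given as [roll, pitch, yaw] about the fixed x, y, z axes, in that order (R = Rz(yaw) Ry(pitch) Rx(roll)).
In Python, from bench import robot gives the robot as it stands.
- The arm moves only by the tool servo_tool, never from a script. Its argument "moves" is a list of rows, each a list of 5 numbers: the shift along the tool's x, y, z in units of 25 mm (1.0 is 25 mm), then the turn about the tool's z in units of 6 degrees (1.0 is 6 degrees), then the closure, from 0 (fully open) to 1 (shut). In form: [[dx, dy, dz, yaw, gripper], ...]. A call has 1 to 10 rows; each row is the pose to reach, as a shift and turn from the pose commanded when the call began, along the tool's axes at that moment; what a row does not reach only later rows make up. A row lasts 1/12 s, in which the tool goes at most 41.7 mm and 7.16 degrees, less where a joint would pass 70% of its speed; a pose out of reach is approached as far as the arm can. A call with a gripper value outside its range is refused whole. The fingers move at their own pace and stop on an object; the grip force is fixed at half the most. Time passes only in rows, so rows that repeat a pose let the fingers close. It gives the time, the measured TCP pose, the force, the opening and the grip force at its end, in the units of the state.
- robot.get_obs(): the state, without advancing time (a new reading comes with each control period).
- robot.snapshot(name): name is "scene" or "side" or "wrist"; returns a dict with "image" (400x640x3 uint8, blue, green, red), "fx", "fy", "cx", "cy" (pixels), "k1" (the pictures are not rectified: a ray, as slopes to the right and down, at radius r is drawn at 1 + k1 r^2 times it, then the intrinsics apply), "eye" and "orientation" of the camera in the world; the wrist camera has in their place "T_tool_cam" (4x4, takes a point from camera to tool coordinates, whose origin is the TCP and whose axes are the flange's). Camera axes: x right, y down, z forward; pixel columns grow to the right and rows downward; lengths in m; the calibration is good to about 2 mm. A picture is of the moment at which its call begins: read the wrist's pose just before it. There is no depth.
- robot.close_job(): hands the job in; it is judged then, once.
The state is a dict: "time": time; "joint_positions": joint angles; "qvel": joint speeds; "joint_torque": joint torques, N m; "tool_pos": TCP position; "ee_rot": TCP orientation; "wrist_force": force on the tool from outside, world axes, zero at the start; "wrist_torque": the same for the moment, N m; "width": finger opening in m; "finger_force": force on a finger pad.
Only numpy, scipy, OpenCV 4.12 (cv2) and the standard library are available. Lean on these libraries where they do the work, as an engineer would, in place of code of your own. Each camera call takes 0.05 s, during which the arm holds its last target. There are 200 camera calls.

## Working session

There is one attempt and no reset: what is moved stays moved. The work goes in short steps, Python scripts to look and compute and a tool call to move; the robot and the scene stay as the last step left them, time stands still between calls to the robot, and variables do not carry over. Pictures are saved under pics/ and viewed, at most 10 in all, crops included, and the job is handed in when it is done.

Besides the shell and the picture viewer there is one more tool, called as name([rows], argument=value, ...), one row to a line, values as JSON. servo_tool: Moves the arm, as the interface text tells. Its arguments: {"type":"object","properties":{"moves":{"type":"array"}},"required":["moves"]}

```bash
mkdir -p pics; ls
cat > h.py <<'E'
import numpy as np, cv2
from scipy.spatial.transform import Rotation as R
from bench import robot
def rot(o):
    o=np.array(o,float)
    return o if o.shape==(3,3) else (R.from_euler('xyz',o).as_matrix() if o.size==3 else R.from_quat(o).as_matrix())
def snap(n):
    o=robot.get_obs(); s=robot.snapshot(n); s['obs']=o
    if 'T_tool_cam' in s:
        T=np.eye(4);T[:3,:3]=rot(o['ee_rot']);T[:3,3]=o['tool_pos'];T=T@np.array(s['T_tool_cam'])
        s['E']=T[:3,3];s['R']=T[:3,:3]
    else: s['E']=np.array(s['eye']);s['R']=rot(s['orientation'])
    return s
def ray(s,uv):
    x=np.array([(uv[0]-s['cx'])/s['fx'],(uv[1]-s['cy'])/s['fy']]);u=x.copy()
    for _ in range(20): u=x/(1+s['k1']*(u@u))
    d=s['R']@np.array([u[0],u[1],1]);return s['E'],d/np.linalg.norm(d)
def onz(s,uv,z):
    e,d=ray(s,uv);return e+d*(z-e[2])/d[2]
def tri(*rs):
    A=0;b=0
    for e,d in rs:
        P=np.eye(3)-np.outer(d,d);A=A+P;b=b+P@e
    p=np.linalg.solve(A,b);return p,[np.linalg.norm(np.cross(d,p-e)) for e,d in rs]
def proj(s,p):
    c=s['R'].T@(np.array(p)-s['E']);u=c[:2]/c[2];u=u*(1+s['k1']*(u@u))
    return np.array([u[0]*s['fx']+s['cx'],u[1]*s['fy']+s['cy']])
E
python3 - <<'E'
from h import *
import pickle
o=robot.get_obs();print(o)
S={}
for n in['scene','side','wrist']:
    s=snap(n);S[n]=s;cv2.imwrite(f'pics/{n}0.png',s['image']);print(n,s['fx'],s['k1'],s['E'],s.get('orientation'),s.get('T_tool_cam'))
pickle.dump(S,open('s0.pkl','wb'))
E
```

```text
pics
{'time': 0.0, 'joint_positions': array([-1.41708907e+00,  8.79547510e-02,  1.37218903e+00, -4.93866822e-05,
        1.68361192e+00, -1.03100055e-01]), 'qvel': array([ 0.00240472, -0.0007741 , -0.0019274 ,  0.00133428, -0.00019702,
       -0.0004343 ]), 'joint_torque': array([-1.43101270e-04, -3.40188861e+01, -3.02422822e+01,  7.16705387e-02,
        3.30905488e-02, -1.87378878e-04]), 'tool_pos': array([ 0.13959333, -0.53143908,  0.20433741]), 'ee_rot': array([-3.13943604e+00, -1.73790922e-04,  2.56801619e-01]), 'wrist_force': array([ 0.31131195, -0.09841255,  0.20790384]), 'wrist_torque': array([-0.00514107,  0.01064176,  0.02500838]), 'finger_force': 0.0, 'width': 0.09380771657276762}
scene 405.04891801927727 -0.048181897511367096 [ 0.99285483 -0.06969918  0.79894596] [-2.54045903 -0.01359378  1.44192418] None
side 381.95624663027934 -0.07279175222381973 [0.16062131 0.53700614 0.73296166] [-2.33594346 -0.00973326 -2.52690044] None
wrist 278.461717012094 -0.009667876881260737 [ 0.21088603 -0.51281194  0.38248307] None [[ 2.85543637e-04 -9.66702380e-01 -2.55903160e-01  7.37341119e-02]
 [ 9.99999899e-01  3.65044337e-04 -2.63168386e-04 -2.95132705e-04]
 [ 3.47821504e-04 -2.55903059e-01  9.66702386e-01 -1.78058969e-01]
 [ 0.00000000e+00  0.00000000e+00  0.00000000e+00  1.00000000e+00]]
```

View pics/scene0.png

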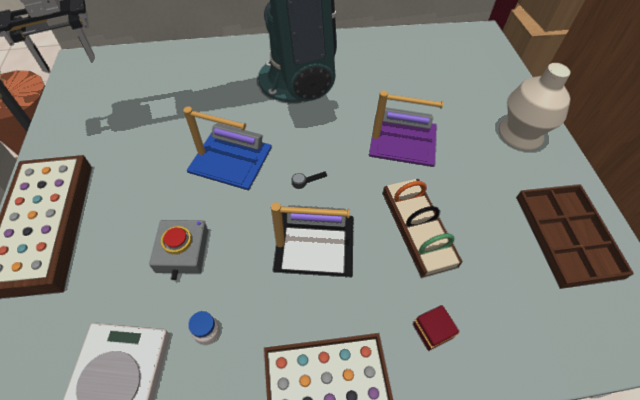

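View pics/side0.png

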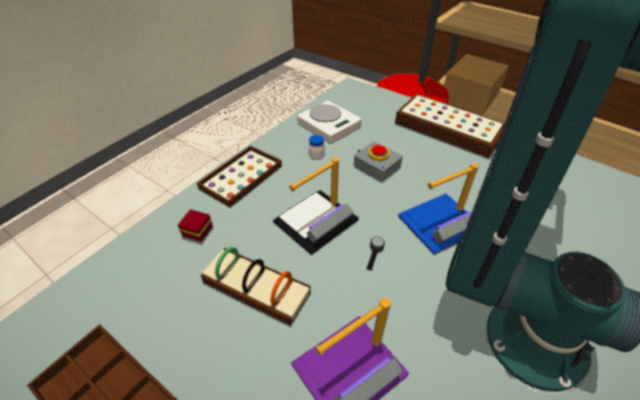

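The scene view shows the black-based stand in the middle (post ~(279,228), bar end ~(348,212)), the jade bangle at ~(437,243) in the front slot, and the red key at ~(176,238). In the side view they are at (293,188), (228,263) and (379,152).

```bash
cat > m.py <<'E'
from h import *
import pickle
S=pickle.load(open('s0.pkl','rb'));a,b=S['scene'],S['side']
def comp(s,lo,hi,near,k=0):
    m=cv2.inRange(cv2.cvtColor(s['image'],cv2.COLOR_BGR2HSV),lo,hi)
    n,l,st,c=cv2.connectedComponentsWithStats(m,connectivity=8)
    ok=[i for i in range(1,n) if st[i,4]>25]
    i=min(ok,key=lambda i:np.hypot(*(c[i]-near)))
    return l==i,c[i],st[i]
G=((40,80,40),(90,255,255))
print('jade')
for s,n in((a,(437,243)),(b,(228,263))):
    m,c,st=comp(s,*G,n);print(c,st)
print('key')
for s,n in((a,(176,238)),(b,(379,152))):
    hsv=cv2.cvtColor(s['image'],cv2.COLOR_BGR2HSV)
    m,c,st=comp(s,(0,150,60),(6,255,255),n);print('key',c,st,onz(s,c,.067))
    m2,c2,st2=comp(s,(18,130,60),(34,255,255),n);print('collar',c2,st2,onz(s,c2,.058), )
print('brass')
for s,n in((a,(310,212)),(b,(325,180))):
    m,c,st=comp(s,(12,120,60),(25,255,255),n);print(c,st)
    im=s['image'].copy()
for s,n,nm in((a,(352,235),'a'),(b,(285,225),'b')):
    u,v=n; w=120 if nm=='a' else 100
    x0=max(0,u-w);cr=s['image'][v-70:v+70,x0:u+w];print(nm,x0,v-70,cr.shape)
    cr=cv2.resize(cr,None,fx=3.3,fy=3.3,interpolation=cv2.INTER_CUBIC);cv2.imwrite(f'pics/c{nm}.png',cr)
E
python3 m.py
```

```text
jade
[437.67379679 241.26203209] [420 234  34  19 187]
[225.02051282 260.54358974] [215 248  24  32 195]
key
key [174.55864198 236.92901235] [164 228  22  19 324] [ 0.55206595 -0.29648269  0.067     ]
collar [177.93142857 243.30285714] [161 226  30  28 175] [ 0.56277183 -0.29132831  0.058     ]
key [378.74561404 149.60526316] [372 145  14  10 114] [ 0.54879535 -0.29298586  0.067     ]
collar [378.1588785  155.77570093] [368 148  22  13 107] [ 0.54063706 -0.27693998  0.058     ]
brass
[296.5807327  217.08005427] [271 203  78  44 737]
[324.07610994 178.17970402] [290 157  49  48 473]
a 232 165 (140, 240, 3)
b 185 155 (140, 200, 3)
```

Run:
```python
import cv2,numpy as np
a=cv2.imread('pics/ca.png');b=cv2.imread('pics/cb.png')
a=cv2.resize(a,(480*5//3,140*5*2//3)) ;print(a.shape,b.shape)
```

```text
(466, 800, 3) (462, 660, 3)
```

View pics/ca.png

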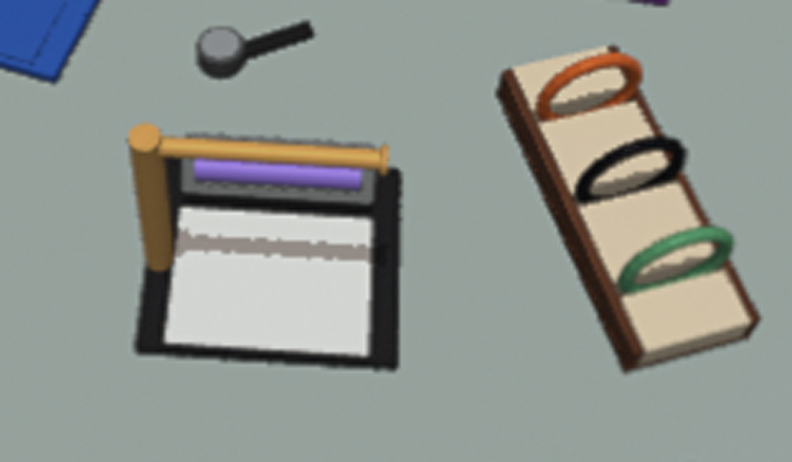

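View pics/cb.png

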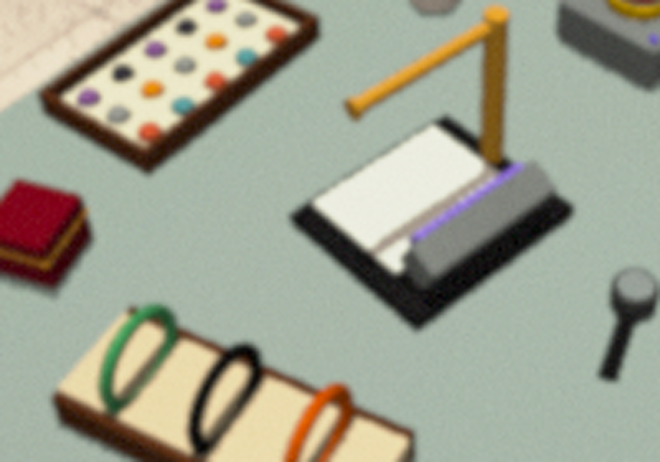

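```bash
cat > m2.py <<'E'
from h import *
import pickle
S=pickle.load(open('s0.pkl','rb'));a,b=S['scene'],S['side']
A=lambda x,y:(x/3.3+232-.5+.15,y/3.3+165-.35); B=lambda x,y:(x/3.3+185-.35,y/3.3+155-.35)
ra=lambda *p:ray(a,A(*p)); rb=lambda *p:ray(b,B(*p))
e,r=tri(ra(385,158),rb(353,108));print('bar end',e,r)
p,r=tri(ra(145,134),rb(496,15));print('post top',p,r)
d=e-p;print('len(140)',np.hypot(*d[:2]),'bar yaw',np.degrees(np.arctan2(d[1],d[0])))
print('end z150',onz(a,A(385,158),.15),onz(b,B(353,108),.15)); print('post z160',onz(a,A(145,134),.16),onz(b,B(496,15),.16))
print('base front edge a',onz(a,A(137,350),.006),onz(a,A(397,368),.006),'b',onz(b,B(418,325),.006),onz(b,B(572,210),.006))
for s,F,P,Q in((a,A,(625,286),(722,266)),(b,B,(112,408),(165,345))):
    p,q=onz(s,F(*P),.03),onz(s,F(*Q),.03);d=q-p
    print('jade',(p+q)/2,np.linalg.norm(d),np.degrees(np.arctan2(d[1],d[0])))
    
print('rest corners a',onz(a,A(757,320),.03),onz(a,A(630,365),.03),onz(a,A(505,75),.03),onz(a,A(615,48),.03))
print('rest corners b',onz(b,B(57,393),.03),onz(b,B(130,312),.03),onz(b,B(412,432),.03))
print('amber/black a top z.082',[onz(a,A(*p),.082) for p in((612,60),(645,142),(700,235))])
s=S['wrist'];print('key cent mid')
for n,p in(('jade',(.5,.1,.08)),('box',(.55,-.295,.067))):print(n,proj(s,p))
E
python3 m2.py
```

```text
bar end [0.58883909 0.05417354 0.15173661] [np.float64(0.00010600978951771768), np.float64(0.00010600978951767813)]
post top [ 0.56166846 -0.08112061  0.15971451] [np.float64(0.0007672190708954122), np.float64(0.0007672190708954921)]
len(140) 0.13799546923604952 bar yaw 78.64455055032262
end z150 [0.58767835 0.05442733 0.15      ] [0.59016388 0.05283305 0.15      ]
post z160 [ 0.56122768 -0.08168024  0.16      ] [ 0.56168806 -0.07992964  0.16      ]
base front edge a [ 0.62339224 -0.10198679  0.006     ] [0.65618692 0.06196733 0.006     ] b [0.51066774 0.08846594 0.006     ] [ 0.48021253 -0.07441118  0.006     ]
jade [0.62554167 0.24884281 0.03      ] 0.06805737800928689 95.22485983499253
jade [0.62649774 0.24913603 0.03      ] 0.05891013029329243 -81.72448572608621
rest corners a [0.66307899 0.29308008 0.03      ] [0.68276817 0.20307203 0.03      ] [0.45342212 0.17523001 0.03      ] [0.43899763 0.26091839 0.03      ]
rest corners b [0.66112312 0.29185565 0.03      ] [0.67165952 0.21376814 0.03      ] [0.44958931 0.17619364 0.03      ]
amber/black a top z.082 [array([0.48615435, 0.23374682, 0.082     ]), array([0.55341844, 0.23725656, 0.082     ]), array([0.62476133, 0.25197773, 0.082     ])]
key cent mid
jade [-348.95198194 -445.55361997]
box [ 165.88807558 -375.02817427]
```

```bash
cat > go.py <<'E'
from h import *
import sys
def units(p,yaw=None):
    o=robot.get_obs();M=rot(o['ee_rot']);c=M.T@(np.array(p)-o['tool_pos'])/.025
    y=np.degrees(np.arctan2(M[1,0],M[0,0]));t=0 if yaw is None else -((yaw-y+180)%360-180)/6
    print('t',round(o['time'],2),'tcp',o['tool_pos'].round(4),'yaw',y.round(2),'units',c.round(2),round(t,2))
if __name__=='__main__':
    v=[float(x) for x in sys.argv[1:]];units(v[:3],v[3] if len(v)>3 else None)
E
python3 go.py .626 .249 .22 99
```

```text
t 0.15 tcp [ 0.1396 -0.5316  0.2046] yaw 14.71 units [ 26.75 -25.26  -0.57] -14.05
```

servo_tool([
  [1,-1,-1.5,-0.5,0.3],
  [2.5,-2.3,-1.5,-1.5,0.5],
  [3.7,-3.5,-1.5,-2.5,0.5],
  [5,-4.7,-1.5,-3.5,0.5],
  [6,-5.7,-1.5,-4.5,0.5],
  [7.2,-6.8,-1.5,-5.5,0.5],
  [8.4,-7.9,-1.5,-6.5,0.5],
  [9.6,-9.1,-1.5,-7.5,0.5],
  [10.8,-10.2,-1.5,-8,0.5],
  [12,-11.3,-1.5,-8,0.5],
])

```text
time: 0.98
tool_pos: [0.3536, -0.1881, 0.2429]
ee_rot: [3.141, 0.0, 1.096]
wrist_force: [0.8, -0.5, 0.0]
width: 0.0472
finger_force: 0.0
```

```bash
python3 go.py .626 .249 .22 99
```

```text
t 0.98 tcp [ 0.3536 -0.1881  0.2429] yaw 62.79 units [20.53  1.69  0.91] -6.04
```

servo_tool([
  [1.5,0.1,0,-1,0.5],
  [3,0.2,0,-2,0.5],
  [4.6,0.4,0,-3,0.5],
  [6.2,0.5,0,-4,0.5],
  [7.8,0.6,0,-5,0.5],
  [9.4,0.8,0,-6,0.5],
  [11,0.9,0,-6,0.5],
  [12.6,1,0,-6,0.5],
  [14.2,1.2,0,-6,0.5],
  [15.5,1.3,0,-6,0.5],
])

```text
time: 1.82
tool_pos: [0.5606, 0.1421, 0.2421]
ee_rot: [-3.141, -0.0, 1.724]
wrist_force: [-0.1, 0.4, -0.6]
width: 0.0471
finger_force: 0.0
```

```bash
python3 go.py .626 .249 .22 99
```

```text
t 1.82 tcp [0.5606 0.1421 0.2421] yaw 98.8 units [3.83 3.24 0.88] -0.03
```

servo_tool([
  [1,1.4,0,0,0.5],
  [2,2.7,0,0,0.5],
  [3,3.2,0,0,0.5],
  [3,3.2,0,0,0.5],
  [3,3.2,0,0,0.5],
  [3,3.2,0,0,0.5],
])

```text
time: 2.32
tool_pos: [0.6272, 0.2252, 0.2425]
ee_rot: [-3.14, 0.001, 1.723]
wrist_force: [0.2, -0.4, -0.1]
width: 0.0466
finger_force: 0.0
```

Run:
```python
from h import *
import pickle
s=snap('wrist');pickle.dump(s,open('w1.pkl','wb'));cv2.imwrite('pics/w1.png',s['image'])
print(s['obs']['tool_pos'],s['E'],proj(s,(.626,.249,.082)),proj(s,(.588,.054,.15)))
```

```text
[0.62721406 0.22516284 0.24248418] [0.61556564 0.29890694 0.42047842] [326.44883143 170.75529704] [268.70737911 339.75864022]
```

View pics/w1.png

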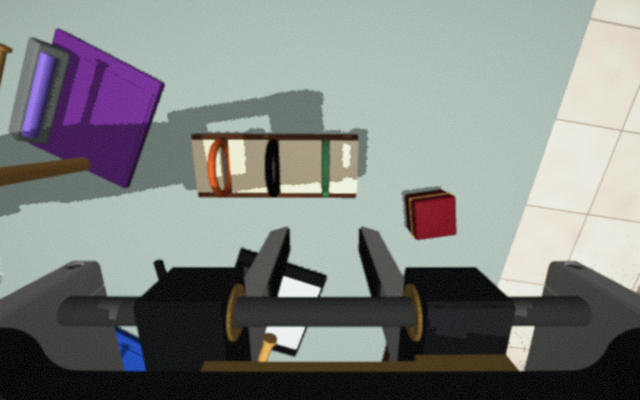

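The wrist view shows the jade ring edge-on at column ~326, rows 138–195, and the true bar's end at ~(269,338), both as predicted.

```bash
python3 - <<'E'
from h import *
import pickle
s=pickle.load(open('w1.pkl','rb'))
m=cv2.inRange(cv2.cvtColor(s['image'],cv2.COLOR_BGR2HSV),(40,80,40),(90,255,255));m[:120]=0;m[205:]=0;m[:,:305]=0;m[:,350:]=0
v,u=np.nonzero(m);print(len(u),u.min(),u.max(),v.min(),v.max(),u.mean(),v.mean())
k=np.polyfit(v,u,1);y0,y1=v.min()+.5,v.max()-.5
for z in(.0475,.082):
    p,q=[onz(s,(np.polyval(k,y),y),z) for y in(y0,y1)];print(p,q,(p+q)/2,np.degrees(np.arctan2(*(p-q)[1::-1])),np.linalg.norm(p-q))
vm=(y0+y1)/2;print('ctr col',onz(s,(np.polyval(k,vm),vm),.0475),onz(s,(np.polyval(k,vm),vm),.087))
m=cv2.inRange(cv2.cvtColor(s['image'],cv2.COLOR_BGR2HSV),(12,90,60),(25,255,255))[325:360,250:290]
v,u=np.nonzero(m);print('bar',u.min()+250,u.max()+250,v.min()+325,v.max()+325)
for uv in((269,337),(264,360)):print(onz(s,uv,.15))
E
python3 go.py .626 .249 .076 99
```

```text
330 322 328 139 196 325.2151515151515 167.46969696969697
[0.61942406 0.28436048 0.0475    ] [0.63035435 0.20974204 0.0475    ] [0.62488921 0.24705126 0.0475    ] 98.33355615532568 0.07541473389062546
[0.61906716 0.285706   0.082     ] [0.62898642 0.21798967 0.082     ] [0.62402679 0.25184784 0.082     ] 98.33355615532577 0.06843897284926695
ctr col [0.6247497  0.24800269 0.0475    ] [0.62377707 0.25339367 0.087     ]
bar 258 275 334 359
[0.58795356 0.05786452 0.15      ]
[0.58533599 0.02439195 0.15      ]
t 2.37 tcp [0.6272 0.2247 0.2431] yaw 98.67 units [0.97 0.1  6.68] -0.06
```

servo_tool([
  [0.93,0.05,1.5,0,0.5],
  [0.93,0.05,3,0,0.5],
  [0.93,0.05,4.5,0,0.5],
  [0.93,0.05,5.6,0,0.5],
  [0.93,0.05,6.3,0,0.5],
  [0.93,0.05,6.65,0,0.5],
  [0.93,0.05,6.65,0,0.5],
  [0.93,0.05,6.65,0,0.5],
])

```text
time: 3.03
tool_pos: [0.6257, 0.248, 0.0781]
ee_rot: [3.14, -0.0, 1.722]
wrist_force: [0.1, -0.5, 1.6]
width: 0.0472
finger_force: 0.0
```

servo_tool([
  [0,0,0,0,0.8],
  [0,0,0,0,1],
  [0,0,0,0,1],
  [0,0,0,0,1],
  [0,0,0,0,1],
  [0,0,0,0,1],
])

```text
time: 3.53
tool_pos: [0.6254, 0.2489, 0.077]
ee_rot: [3.141, 0.0, 1.723]
wrist_force: [0.1, 0.0, -0.5]
width: 0.0101
finger_force: 0.1
```

servo_tool([
  [0,0,0,0,1],
  [0,0,0,0,1],
  [0,0,0,0,1],
])

```text
time: 3.78
tool_pos: [0.6254, 0.2489, 0.0769]
ee_rot: [3.141, -0.0, 1.723]
wrist_force: [0.2, 0.6, 0.9]
width: 0.0092
finger_force: 30.0
```

servo_tool([
  [0,0,-0.3,0,1],
  [0,0,-0.8,0,1],
  [0,0,-1.4,0,1],
  [0,0,-2.2,0,1],
  [0,0,-3,0,1],
  [0,0,-4,0,1],
  [0,0,-5,0,1],
  [0,0,-6,0,1],
  [0,0,-6.6,0,1],
  [0,0,-6.6,0,1],
])

```text
time: 4.62
tool_pos: [0.6268, 0.2494, 0.2486]
ee_rot: [3.131, -0.001, 1.723]
wrist_force: [0.1, -0.3, 0.3]
width: 0.0091
finger_force: 30.0
```

```bash
python3 - <<'E'
from h import *
import pickle
A=snap('scene');B=snap('side');C=[]
for s,b in((A,(380,60,560,270)),(B,(120,100,330,330))):
    m=cv2.inRange(cv2.cvtColor(s['image'],cv2.COLOR_BGR2HSV),(50,80,40),(82,255,255));x0,y0,x1,y1=b
    n,l,st,c=cv2.connectedComponentsWithStats(m);print([(st[i].tolist(),c[i].round(1)) for i in range(1,n) if st[i,4]>30])
    p=proj(s,robot.get_obs()['tool_pos']);print('tcp px',p)
    u,v=p.astype(int)
    cr=s['image'][max(0,v-60):v+90,max(0,u-90):u+90];C.append(cv2.resize(cr,(400,333)))
cv2.imwrite('pics/g1.png',np.hstack(C))
E
python3 go.py .6 .15 .18 168.6
```

```text
[([443, 185, 40, 28, 340], array([459.4, 200.3]))]
tcp px [467.80612341 190.13213158]
[([197, 191, 28, 38, 300], array([209.9, 212. ]))]
tcp px [207.53589106 200.41906437]
t 4.72 tcp [0.6254 0.249  0.2429] yaw 98.72 units [-3.76 -1.61  2.51] -11.65
```

View pics/g1.png

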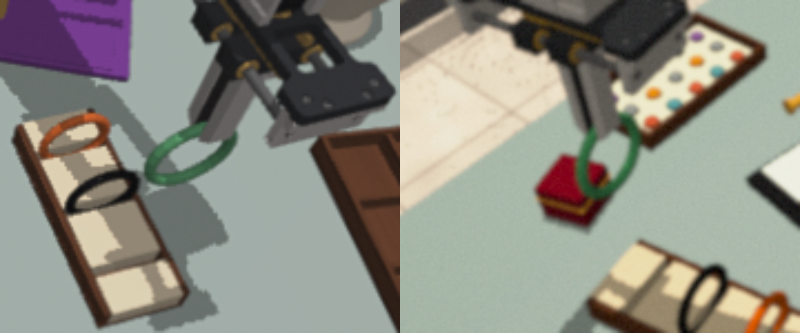

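The picture shows the jade ring held at its top by the fingertips, with the other bangles undisturbed. I'll check that it hangs straight below the tips.

```bash
cat > ringcheck.py <<'E'
from h import *
def check(z):
    for n in('scene','side'):
        s=snap(n);o=s['obs'];c=np.array(o['tool_pos'])-[0,0,z];M=rot(o['ee_rot'])
        P=np.array([proj(s,c+r*(np.cos(t)*M[:,0]-np.sin(t)*np.array([0,0,1]))) for r in(29.5e-3,39.5e-3) for t in np.linspace(0,6.28,60)])
        m=cv2.inRange(cv2.cvtColor(s['image'],cv2.COLOR_BGR2HSV),(50,80,40),(82,255,255))
        k,l,st,cc=cv2.connectedComponentsWithStats(m);i=1+np.argmax(st[1:,4])
        print(n,'pred',P.min(0).round(1),P.max(0).round(1),'seen',st[i,:2],st[i,:2]+st[i,2:4])
if __name__=='__main__':check(.0295)
E
python3 ringcheck.py
```

```text
scene pred [441.6 185.8] [483.5 212.9] seen [441 186] [481 214]
side pred [196.8 192.6] [224.4 231.8] seen [198 193] [227 231]
```

```bash
python3 go.py .602 .124 .243 168.8
```

```text
t 4.82 tcp [0.6246 0.2487 0.2399] yaw 98.72 units [-4.79 -1.65 -0.12] -11.68
```

servo_tool([
  [-0.5,-0.2,0,-1,1],
  [-1,-0.4,0,-2.1,1],
  [-1.5,-0.6,0,-3.2,1],
  [-2,-0.8,0,-4.3,1],
  [-2.5,-1,0,-5.4,1],
  [-3,-1.2,0,-6.5,1],
  [-3.5,-1.3,0,-7.6,1],
  [-4.1,-1.5,0,-8.7,1],
  [-4.6,-1.6,0,-9.8,1],
  [-4.8,-1.65,0,-10.9,1],
])

```text
time: 5.65
tool_pos: [0.6017, 0.1221, 0.2394]
ee_rot: [-3.139, -0.004, 2.868]
wrist_force: [-0.3, 0.2, -0.4]
width: 0.0096
finger_force: 30.0
```

servo_tool([
  [0,0,0,-0.8,1],
  [0,0,0,-0.8,1],
  [0,0,0,-0.8,1],
  [0,0,0,-0.8,1],
])

```text
time: 5.98
tool_pos: [0.6022, 0.1241, 0.2405]
ee_rot: [-3.141, -0.002, 2.947]
wrist_force: [0.2, 0.8, -0.9]
width: 0.0091
finger_force: 30.0
```

```bash
python3 go.py .602 .124 .185 168.8; python3 ringcheck.py;python3 - <<'E'
from h import *
s=snap('wrist');cv2.imwrite('pics/w2.png',s['image']);print(proj(s,(.5885,.0545,.15)),proj(s,(.5615,-.081,.16)))
import pickle;pickle.dump(s,open('w2.pkl','wb'))
E
```

```text
t 5.98 tcp [0.6022 0.1241 0.2405] yaw 168.83 units [ 0.   -0.01  2.22] 0.0
scene pred [387.4 174.6] [395. 219.] seen [386 179] [398 220]
side pred [252.3 164.6] [275.7 198.7] seen [253 167] [275 197]
[252.89356701 204.90339943] [108.79230295 207.23860491]
```

View pics/w2.png

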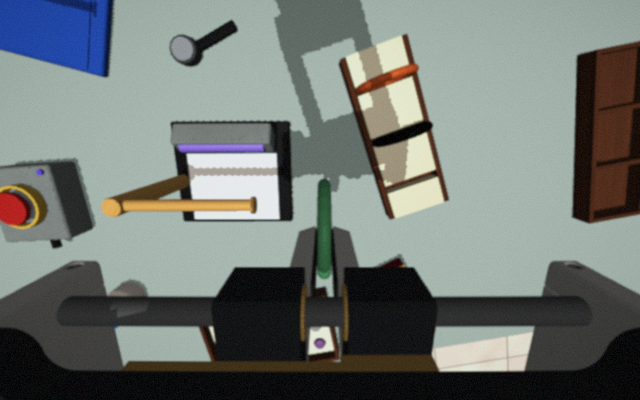

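The wrist view shows the bar from the post (108,207) to its free end (253,205), parallel to the tool's y. The ring, at (325,230), is lined up with it.

servo_tool([
  [0,0,0.6,0,1],
  [0,0,1.3,0,1],
  [0,0,1.9,0,1],
  [0,0,2.2,0,1],
  [0,0,2.2,0,1],
  [0,0,2.2,0,1],
  [0,-0.4,2.2,0,1],
  [0,-0.8,2.2,0,1],
  [0,-1.2,2.2,0,1],
  [0,-1.6,2.2,0,1],
])

```text
time: 6.97
tool_pos: [0.5951, 0.0833, 0.1877]
ee_rot: [3.142, 0.002, 2.947]
wrist_force: [0.3, 0.6, -0.8]
width: 0.0089
finger_force: 30.0
```

servo_tool([
  [0,-0.4,0,0,1],
  [0,-0.8,0,0,1],
  [0,-1.2,0,0,1],
  [0,-1.6,0,0,1],
  [0,-2,0,0,1],
  [0,-2.4,0,0,1],
  [0,-2.8,0,0,1],
  [0,-3.2,0,0,1],
  [0,-3.6,0,0,1],
  [0,-3.6,0,0,1],
])

```text
time: 7.8
tool_pos: [0.5774, -0.0056, 0.1867]
ee_rot: [-3.141, 0.0, 2.946]
wrist_force: [-0.0, 0.6, -0.1]
width: 0.0093
finger_force: 30.0
```

```bash
python3 go.py .577 -.0045 .159 168.8
python3 - <<'E'
from h import *
C=[]
for n in('scene','side'):
    s=snap(n);u,v=proj(s,s['obs']['tool_pos']).astype(int);C.append(cv2.resize(s['image'][v-55:v+70,u-75:u+75],(400,333),interpolation=cv2.INTER_CUBIC))
cv2.imwrite('pics/h1.png',np.hstack(C))
E
```

```text
t 7.8 tcp [ 0.5774 -0.0056  0.1867] yaw 168.79 units [0.02 0.04 1.11] -0.0
```

View pics/h1.png

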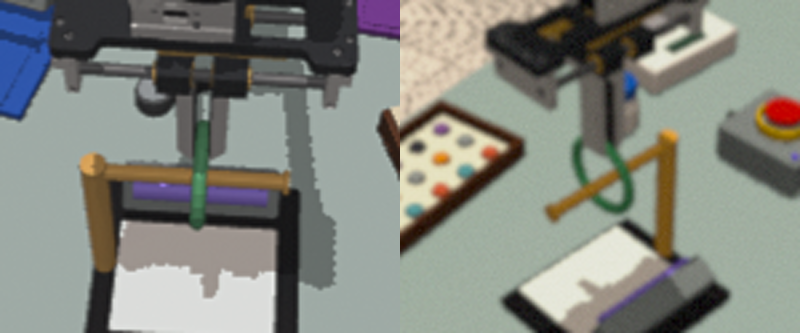

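The views show the bar through the ring midway between post and free end. I'll lower it gently.

servo_tool([
  [0,0,0.3,0,1],
  [0,0,0.6,0,1],
  [0,0,0.85,0,1],
  [0,0,1,0,1],
  [0,0,1,0,1],
  [0,0,1,0,1],
  [0,0,1,0,1],
])

```text
time: 8.48
tool_pos: [0.5778, -0.0035, 0.1619]
ee_rot: [-3.142, 0.0, 2.948]
wrist_force: [-0.7, 0.4, -0.8]
width: 0.009
finger_force: 30.0
```

servo_tool([
  [0,0,0.04,0,1],
  [0,0,0.08,0,1],
  [0,0,0.08,0,1],
])

```text
time: 8.73
tool_pos: [0.5777, -0.0036, 0.1598]
ee_rot: [-3.142, 0.0, 2.948]
wrist_force: [-0.2, 0.2, -0.7]
width: 0.0091
finger_force: 30.0
```

Open slowly, then rise.

servo_tool([
  [0,0,0,0,0.85],
  [0,0,0,0,0.75],
  [0,0,0,0,0.65],
  [0,0,0,0,0.65],
  [0,0,0,0,0.65],
  [0,0,0,0,0.65],
  [0,0,-0.4,0,0.65],
  [0,0,-1,0,0.65],
  [0,0,-2,0,0.65],
  [0,0,-3,0,0.65],
])

```text
time: 9.57
tool_pos: [0.5771, -0.0035, 0.2354]
ee_rot: [-3.141, -0.002, 2.948]
wrist_force: [0.1, -0.5, 0.3]
width: 0.0332
finger_force: 0.0
```

servo_tool([
  [0,0,-0.5,0,0.65],
  [0,0,-1,0,0.8],
  [0,0,-1,0,1],
  [0,0,-1,0,1],
])

```text
time: 9.9
tool_pos: [0.5778, -0.0036, 0.2599]
ee_rot: [-3.142, 0.001, 2.948]
wrist_force: [-0.5, 0.3, -1.2]
width: 0.0161
finger_force: 0.0
```

```bash
python3 go.py .551 -.295 .12
python3 - <<'E'
from h import *
C=[];K=[]
for n in('scene','side'):
    s=snap(n);u,v=proj(s,(.577,-.004,.127)).astype(int);C.append(cv2.resize(s['image'][v-45:v+55,u-60:u+60],(400,333),interpolation=cv2.INTER_CUBIC))
    m=cv2.inRange(cv2.cvtColor(s['image'],cv2.COLOR_BGR2HSV),(50,80,40),(82,255,255));q,l,st,c=cv2.connectedComponentsWithStats(m);i=1+np.argmax(st[1:,4]);b=st[i];print(st[i],c[i]);K.append(ray(s,(b[0]+b[2]/2-.5,b[1]+b[3]/2-.5)))
print(tri(*K))
cv2.imwrite('pics/h2.png',np.hstack(C))
s=snap('wrist');hsv=cv2.cvtColor(s['image'],cv2.COLOR_BGR2HSV)
m=cv2.inRange(hsv,(0,150,60),(6,255,255));q,l,st,c=cv2.connectedComponentsWithStats(m)
print('wrist key guess',proj(s,(.551,-.295,.067)),[(st[i],c[i],onz(s,c[i],.067)) for i in range(1,q) if st[i,4]>150])
E
```

```text
t 9.9 tcp [ 0.5778 -0.0036  0.2599] yaw 168.91 units [ -1.19 -11.64   5.6 ] 0
[313 199   7  38 176] [316.625      218.05113636]
[301 169  22  28 154] [312.14935065 183.00649351]
(array([ 0.57823164, -0.0061598 ,  0.12874659]), [np.float64(4.5361466783212074e-05), np.float64(4.536146678321457e-05)])
wrist key guess [113.75123664 207.22897076] [(array([ 99, 190,  33,  31, 807], dtype=int32), array([114.79553903, 205.29739777]), array([ 0.54865822, -0.29250978,  0.067     ]))]
```

View pics/h2.png

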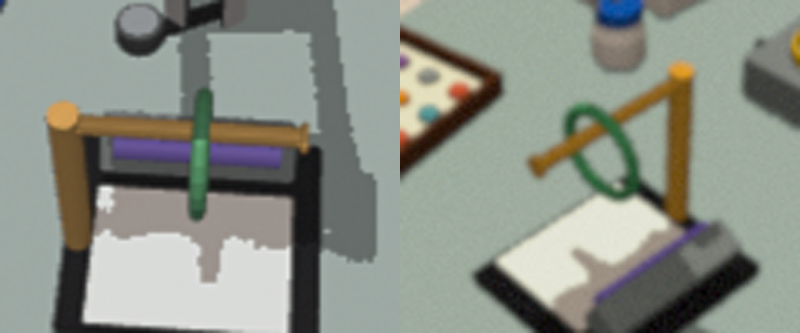

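The ring hangs free at about (0.578, −0.006, 0.129). Next, over to the key with the fingers shut.

servo_tool([
  [-0.1,-1,0,0,1],
  [-0.25,-2.5,0,0,1],
  [-0.4,-4,0,0,1],
  [-0.55,-5.5,0,0,1],
  [-0.7,-7,0,0,1],
  [-0.85,-8.5,0,0,1],
  [-1,-10,0,0,1],
  [-1.1,-11.1,1,0,1],
  [-1.15,-11.6,2,0,1],
  [-1.15,-11.6,3,0,1],
])

```text
time: 10.88
tool_pos: [0.5487, -0.2971, 0.182]
ee_rot: [-3.141, -0.002, 2.944]
wrist_force: [0.5, -0.1, 0.0]
width: 0.0003
finger_force: 0.0
```

servo_tool([
  [0,0,1,0,1],
  [0,0,2,0,1],
  [0,0,3,0,1],
  [0,0,3.6,0,1],
  [0,0,3.6,0,1],
  [0,0,3.6,0,1],
  [0,0,3.6,0,1],
])

```text
time: 11.47
tool_pos: [0.5504, -0.2939, 0.0954]
ee_rot: [-3.141, 0.001, 2.948]
wrist_force: [-0.0, -0.0, -0.8]
width: 0.0004
finger_force: 0.0
```

```bash
python3 go.py .55 -.294 .067
python3 - <<'E'
from h import *
for i in range(3):print(robot.get_obs()['tool_pos'][2],robot.get_obs()['wrist_force'],robot.get_obs()['width']);s=snap('wrist')
m=cv2.inRange(cv2.cvtColor(s['image'],cv2.COLOR_BGR2HSV),(0,150,60),(6,255,255));q,l,st,c=cv2.connectedComponentsWithStats(m)
print(proj(s,(.55,-.294,.067)),[(st[i],c[i]) for i in range(1,q) if st[i,4]>150])
E
```

```text
t 11.47 tcp [ 0.5504 -0.2939  0.0954] yaw 168.92 units [ 0.02 -0.01  1.14] 0
0.09542627588642427 [-0.0434884  -0.03771471 -0.75802485] 0.0004314951440614103
0.09628385760839793 [0.37413424 0.15316506 0.74356934] 0.00048147854389971745
0.09666520648772871 [ 0.38732433 -0.19288086 -0.73210741] 0.0002416201917677869
[323.89227841 224.47428218] [(array([ 293,  196,   57,   47, 1562], dtype=int32), array([319.78809219, 215.44302177])), (array([  0, 250,  18,  20, 283], dtype=int32), array([  7.08127208, 259.79858657]))]
```

servo_tool([
  [0,0,0.4,0,1],
  [0,0,0.8,0,1],
  [0,0,1,0,1],
  [0,0,1,0,1],
  [0,0,1,0,1],
  [0,0,1,0,1],
])

```text
time: 12.12
tool_pos: [0.55, -0.2937, 0.0696]
ee_rot: [3.142, -0.0, 2.948]
wrist_force: [0.1, -0.5, -0.3]
width: 0.0007
finger_force: 0.0
```

servo_tool([
  [0,0,0.1,0,1],
  [0,0,0.2,0,1],
  [0,0,0.2,0,1],
  [0,0,0.2,0,1],
])

```text
time: 12.45
tool_pos: [0.5505, -0.294, 0.0654]
ee_rot: [-3.141, 0.001, 2.948]
wrist_force: [-0.0, -0.2, 2.6]
width: 0.0006
finger_force: 1.3
```

```bash
cat > f.py <<'E'
from h import *
Z=[];F=[]
for i in range(8):
    o=robot.get_obs();Z.append(o['tool_pos']);F.append(o['wrist_force']);robot.snapshot('side')
print(o['time'],np.mean(Z,0).round(4),np.mean(F,0).round(2))
E
python3 f.py
```

```text
12.8 [ 0.5505 -0.294   0.0654] [ 0.54 -0.47  2.71]
```

servo_tool([
  [0,0,0.1,0,1],
  [0,0,0.2,0,1],
  [0,0,0.29,0,1],
  [0,0,0.29,0,1],
  [0,0,0.29,0,1],
])

```text
time: 13.27
tool_pos: [0.5505, -0.294, 0.0578]
ee_rot: [-3.141, 0.001, 2.948]
wrist_force: [1.3, -0.4, 4.6]
width: 0.0005
finger_force: 2.3
```

```bash
python3 f.py
```

```text
13.6167 [ 0.5505 -0.294   0.0579] [ 1.85 -1.01  4.37]
```

servo_tool([
  [0,0,0,0,1],
  [0,0,0,0,1],
  [0,0,0,0,1],
  [0,0,0,0,1],
  [0,0,0,0,1],
  [0,0,0,0,1],
  [0,0,0,0,1],
  [0,0,0,0,1],
  [0,0,0,0,1],
  [0,0,0,0,1],
])

```text
time: 14.5
tool_pos: [0.5501, -0.2937, 0.0575]
ee_rot: [-3.142, 0.0, 2.948]
wrist_force: [2.8, -3.0, 4.6]
width: 0.0005
finger_force: 2.3
```

```bash
python3 f.py
python3 - <<'E'
from h import *
C=[]
for n in('scene','side'):
    s=snap(n);x,y=((140,190),(280,120))[n=='side'];C.append(cv2.resize(s['image'][y:y+90,x:x+ (220 if n=='scene' else 130)],(400,300),interpolation=cv2.INTER_CUBIC))
cv2.imwrite('pics/f.png',np.hstack(C))
E
```

```text
14.85 [ 0.5501 -0.2937  0.0575] [ 2.87 -2.18  4.63]
```

View pics/f.png

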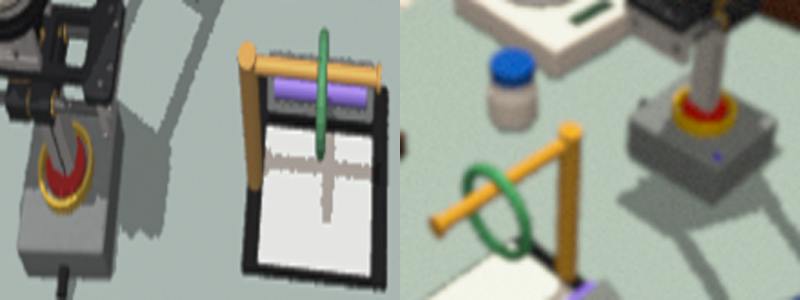

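The ring still hangs on the bar, and the key is level with the yellow rim under the fingers (4.6 N). Handing in.

```bash
python3 -c "
from h import *
print(robot.close_job())"
```

```text
the job is handed in; nothing more can be done
None
```

The jade bangle hangs free on the lamp-stand bar and the shut fingers are still holding the red key about 9 mm down, level with the collar; the job was handed in at about 15 s, with no verdict returned.

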